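# Rebuild a lock case and hold its cover shut on the dowels

### The arm

A 6-joint arm with a two-finger parallel gripper is mounted at the origin on the work surface. World frame = base frame: x ahead of the robot, y to its left, z up, the work surface at z = 0. Lengths are in mm, angles in rad, forces in N, time in s.
With the tool pointing down it reaches from about 300 to 775 mm from the base axis. Payload 14.6 kg.
Tool frame: the origin (TCP) lies on the mounting face of the last link; the fingertips stand 199 mm ahead of it and the grasp point (between the pads) lies 180 mm ahead of it; z points along the fingers, y is the line along which they close (so a half turn about z gives the same grasp; the last joint's range is limited). The gripper opens to 94 mm and grips with 3 to 60 N. Pads are 16 mm wide; open, the fingers measure 119 mm over their backs; the gripper's body (75 mm by 177 mm) begins 78 mm behind the grasp point.
Start: joints at [-1.345, 0.3, 1.521, -0, 1.321, -0.067], TCP at [158.742, -526.585, 404.646] pointing down, gripper open.
Joint ranges: [-3.03, 3.03], [-0.79, 2.21], [0.23, 2.52], [-1.04, 4.18], [0, 3.07], [-2.55, 2.55]. Speed limits (rad/s): [2.22, 2.22, 2.57, 3.14, 3.14, 3.14].

### API

Orientations are given as a unit quaternion [x, y, z, w].
In Python, from cell import sensors, imaging, workorder, finder gives the robot as it stands.
- The arm moves only by the shell command python3 -m creep 'ROWS' [FORCE]. ROWS is text: rows parted by semicolons, each of 7 numbers parted by spaces: the shift along the tool's x, y, z in cm, then the turn, a rotation vector about the tool's x, y, z in degrees, then the closure, from 0 (fully open) to 1 (shut). A call has 1 to 20 rows; each row is the pose to reach, as a shift and turn from the pose commanded when the call began, along the tool's axes at that moment; what a row does not reach only later rows make up. A row lasts 1/12 s, in which the tool goes at most 41.7 mm and 7.16 degrees, less where a joint would pass 70% of its speed; a pose out of reach is approached as far as the arm can. A call with a gripper value outside its range is refused whole. The fingers move at their own pace and stop on an object; FORCE is the grip in N (left out, the last holds). Time passes only in rows, so rows that repeat a pose let the fingers close. It gives the time, the measured TCP pose, the force, the opening and the grip force at its end, in the units of the state.
- sensors.state(): the state, without advancing time (a new reading comes with each control period).
- imaging.capture(name): name is "scene" or "top"; returns a dict with "frame" (420x560x3 uint8, red, green, blue), "fx", "fy", "cx", "cy" (pixels), "distortion" ([k1, k2, p1, p2, k3] as OpenCV has them; the pictures are not rectified), "rvec" (rotation vector, rad) and "tvec" (3), from world to camera coordinates, as OpenCV has them. Camera axes: x right, y down, z forward; pixel columns grow to the right and rows downward; lengths in mm; the calibration is good to about 2 mm. A picture is of the moment at which its call begins. There is no depth.
- workorder.job_done(): hands the job in; it is judged then, once.
Trained networks look in a picture, given as the dict that the camera call returned (one of the last four; its "shot" number tells which), for a name from the list of things; names that differ only in an ending like _2 or _b are one class to them, and where a whole thing is asked for, a point or a joint stands for the part that bears it (a point fixed in the world has none). Each returns a list of dicts, best first, with "confidence" (0 to 1); they miss things now and then, are a little off and sometimes report something else, mostly with a low value. They report only what shows in the picture. A call takes as long as a camera call. They do not tell look-alikes from the thing itself.
- finder.outline_of(query, picture): "mask" (420x560 bool, what is visible of it) and "xy" ([column, row] in pixels, amid what is visible of it).
- finder.place_of(query, picture): "xy" ([column, row] in pixels: a listed point, or the origin of a listed thing).
The state is a dict: "t": time; "qpos": joint angles; "dq": joint speeds; "effort": joint torques, N m; "eef_pos": TCP position; "eef_rot": TCP orientation; "force": force on the tool from outside, world axes, zero at the start; "torque": the same for the moment, N m; "finger_gap": finger opening in mm; "grasp_force": force on a finger pad.
Only numpy, scipy, OpenCV 4.12 (cv2) and the standard library are available. Lean on these libraries where they do the work, as an engineer would, in place of code of your own. Each camera call takes 0.05 s, during which the arm holds its last target. There are 200 camera calls.

### The job

Rebuild this lock: stand the long brass bush in the empty well of the case's long row (blue stripe) and the short one in the empty well of its short row (yellow stripe), both fully home. Then fit the cover over the two dowels, big hole on big dowel, press it down against the red spring plunger until it sits flush on the case all round, and finish while still holding it pressed shut with the gripper. Leave everything else on the bench where it is.

Things in the scene. Friction and masses are not known exactly. Their poses are not given: they have to be found in the camera images.
- case: Lower half of a lock case, fixed: grey block 150 (x) x 100 (y) x 34 mm; blue jaws 26 high at its ends (to x = +-92). Origin: centre of its underside; z up. On its flat top (z = 34): 2 dowels, red plunger in the middle, bushes already home at (-22, 24) and (22, -24), 12 mm proud. Long row along x at y = 24 (blue stripe at y = 44), short row at y = -24 (yellow stripe at y = -44).
- well_long (a point): Centre of the mouth of the empty well of the long row, on the case's top (case x = +22, y = +24, z = 34 mm). Round, 17 mm diameter, 28 mm deep, mouth chamfered 2 mm. The 40 mm long bush stands 12 mm proud when home.
- well_short (a point): Centre of the mouth of the empty well of the short row, on the case's top (case x = -22, y = -24, z = 34 mm). Round, 17 mm diameter, 16 mm deep, mouth chamfered 2 mm. The 28 mm short bush stands 12 mm proud when home.
- dowel_big (a point): Centre of the top end of the big steel dowel, 12 mm diameter, 18 mm tall above the case's top, tapered over its last 5 mm; at case x = +60, y = +30, z = 52 mm. Fits the cover's 15 mm hole.
- dowel_small (a point): Centre of the top end of the small steel dowel, 8 mm diameter, 18 mm tall above the case's top, tapered over its last 5 mm; at case x = -60, y = -30, z = 52 mm. Fits the cover's 11 mm hole.
- plunger (a joint): Red spring plunger, 14 mm diameter, in the middle of the case, moving vertically. 0 when out (top 55 mm above the bench), grows as pressed down, in m. It meets the cover's ceiling 6 mm before closing; 0.006 with the cover closed. Pushes up with 7 N at 0, 14 N at 0.006, so a cover that is not held down springs open some mm.
- cover: Upper half of the lock case: aluminium shell 150 (x) x 100 (y) x 21 mm, 0.42 kg, open below (15 mm deep, solid end blocks at |x| > 45), lying open side down. In the middle of its top a brass boss to grip: 46 (x) x 28 (y) x 26 tall, top 47 mm above the underside. Origin: centre of the underside. Closed, its origin is at case (0, 0, 34) with x axes the same way; it fits no other way.
- hole_big (a point): Centre of the cover's big dowel hole (15 mm diameter) at its underside: cover x = +60, y = +30, z = 0.
- hole_small (a point): Centre of the cover's small dowel hole (11 mm diameter) at its underside: cover x = -60, y = -30, z = 0.
- bush_long: Long brass bush, 14 mm diameter, 40 mm tall, foot tapered over 3 mm, standing upright on the bench. Origin: centre of its foot; z up along the bush.
- bush_short: Short brass bush, 14 mm diameter, 28 mm tall, otherwise like the long one, standing upright on the bench. Origin: centre of its foot; z up along the bush.
- collar: Bystander: steel collar, 22 mm diameter, 20 mm tall, standing on the bench between the two bushes. Not part of this lock. Origin: centre of its underside.
- screwdriver: Bystander: screwdriver lying on the far side of the bench.
- oil: Bystander: green oil bottle, 48 mm diameter, 90 mm tall, on the far side of the bench.
- padlock: Bystander: brass padlock lying near the robot, 22 mm high.
- key: Bystander: small key with a blue head lying at the near left.
- wrench: Bystander: wrench lying at the near right.
Things that resemble listed ones, but are neither listed nor needed, are in the scene too. Leave any purple or turquoise look-alike of the cover alone.

How it is judged:
By the outcome, as a careful person would: the job done as asked, in the order asked, and still so for the second after the job is handed in, while the arm keeps its last pose, push and grip.
It also fails if it takes over 72 s, if anything falls off the work surface, if the arm or the gripper's body presses on something with over 40 N, if the wrist force passes 120 N, or if a joint passes its speed limit or range.

## Working session

There is one attempt and no reset: what is moved stays moved. The work goes in short steps, Python scripts to look and compute and a shell command to move; the robot and the scene stay as the last step left them, time stands still between calls to the robot, and variables do not carry over. Pictures are saved under pics/ and viewed, at most 10 in all, crops included, and the job is handed in when it is done.

```bash
ls; mkdir -p pics; cat > h.py <<'E'
import numpy as np, cv2
from cell import sensors, imaging, workorder, finder
def K(p): return np.array([[p['fx'],0,p['cx']],[0,p['fy'],p['cy']],[0,0,1.]])
def w2p(p,X): return cv2.projectPoints(np.array(X,float).reshape(-1,1,3),np.array(p['rvec'],float),np.array(p['tvec'],float),K(p),np.array(p['distortion'],float))[0].reshape(-1,2)
def p2w(p,xy,z):
    u=cv2.undistortPoints(np.array(xy,float).reshape(-1,1,2),K(p),np.array(p['distortion'],float)).reshape(-1,2)
    R=cv2.Rodrigues(np.array(p['rvec'],float))[0]; t=np.array(p['tvec'],float).ravel()
    c=-R.T@t; d=np.c_[u,np.ones(len(u))]@R
    return c+d*((z-c[2])/d[:,2])[:,None]
def save(p,n): cv2.imwrite('pics/'+n,cv2.cvtColor(p['frame'],cv2.COLOR_RGB2BGR))
E
python3 - <<'E'
from h import *
s=sensors.state(); print({k:np.round(v,3) for k,v in s.items()})
H={'well_long':34,'well_short':34,'dowel_big':52,'dowel_small':52,'plunger':55,'cover':0,'hole_big':0,'hole_small':0,'bush_long':0,'bush_short':0,'collar':0,'case':0}
for n in ('top','scene'):
    p=imaging.capture(n); save(p,n+'0.png')
    R=cv2.Rodrigues(np.array(p['rvec'],float))[0]; print(n,'cam',(-R.T@np.array(p['tvec'],float).ravel()).round(), 'fx',p['fx'])
    for q,z in H.items():
        try: r=finder.place_of(q,p)
        except Exception as e: print(q,e); continue
        print(q,[(round(d['confidence'],2),np.round(d['xy']).tolist(),p2w(p,d['xy'],z)[0,:2].round(1).tolist()) for d in r[:4]])
E
```

```text
pics
{'t': np.float64(0.0), 'qpos': array([-1.345,  0.3  ,  1.522,  0.   ,  1.321, -0.067]), 'dq': array([ 0.001,  0.001, -0.001,  0.   ,  0.   , -0.001]), 'effort': array([-0.0000e+00, -5.3180e+01, -3.5273e+01,  7.1000e-02,  2.4000e-02,
       -0.0000e+00]), 'eef_pos': array([ 158.718, -526.571,  404.087]), 'eef_rot': array([ 0.989,  0.146, -0.   , -0.001]), 'force': array([-0.237, -0.474, -0.683]), 'torque': array([0.011, 0.009, 0.022]), 'grasp_force': np.float64(0.0), 'finger_gap': np.float64(93.782)}
top cam [ 353.   71. 1267.] fx 477.11562867666265
well_long [(0.93, [373.0, 209.0], [550.4, -194.6])]
well_short [(0.67, [387.0, 231.0], [491.3, -226.5])]
dowel_big [(0.75, [373.0, 191.0], [594.3, -193.5]), (0.56, [296.0, 179.0], [632.3, 7.5])]
dowel_small [(0.81, [386.0, 241.0], [463.0, -218.0])]
plunger it knows: bush_long, bush_short, case, collar, cover, dowel_big, dowel_small, hole_big, hole_small, key, oil, padlock, screwdriver, well_long, well_short, wrench
cover [(0.95, [226.0, 293.0], [344.3, 197.1]), (0.7, [116.0, 317.0], [289.0, 485.8])]
hole_big [(0.97, [197.0, 181.0], [6
[... 972 characters left out ...]
cover [(0.65, [304.0, 171.0], [333.1, 191.1]), (0.6, [349.0, 222.0], [583.6, 247.8]), (0.58, [377.0, 144.0], [273.2, 484.7])]
hole_big [(0.97, [327.0, 162.0], [315.3, 277.4]), (0.81, [362.0, 150.0], [287.5, 422.7]), (0.75, [360.0, 233.0], [636.0, 262.0]), (0.59, [256.0, 196.0], [403.1, 6.2])]
hole_small [(0.92, [390.0, 143.0], [283.5, 530.7]), (0.83, [331.0, 210.0], [522.5, 214.2]), (0.66, [288.0, 174.0], [334.3, 132.8])]
bush_long [(0.48, [256.0, 218.0], [490.1, -20.2])]
bush_short [(0.57, [280.0, 254.0], [640.9, 9.8]), (0.45, [205.0, 237.0], [519.7, -182.6])]
collar [(0.49, [270.0, 241.0], [588.8, -2.4]), (0.16, [257.0, 289.0], [736.8, -84.0])]
case [(0.6, [195.0, 239.0], [520.1, -210.5])]
```

```bash
python3 -c "
import cv2
a=cv2.imread('pics/top0.png');cv2.imwrite('pics/v1.png',cv2.resize(a[110:360,60:460],(800,500),interpolation=2))
a=cv2.imread('pics/scene0.png');cv2.imwrite('pics/v2.png',cv2.resize(a[100:340,110:430],(800,600),interpolation=2))"
```

```text
(no output)
```

View pics/v1.png

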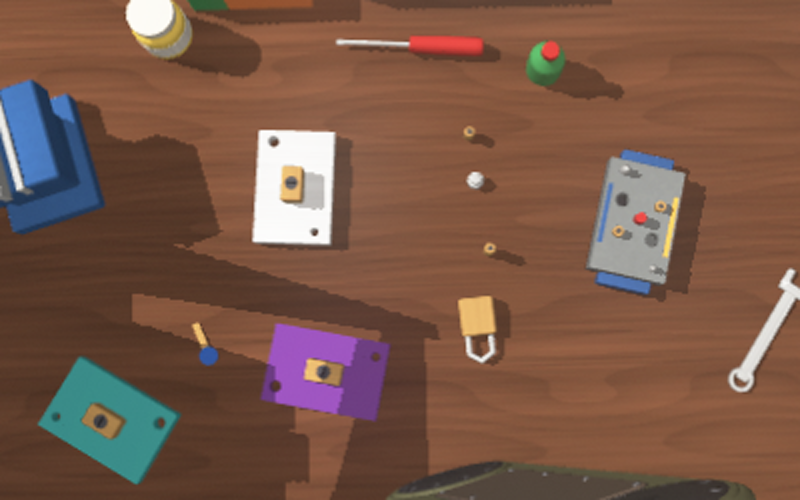

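View pics/v2.png

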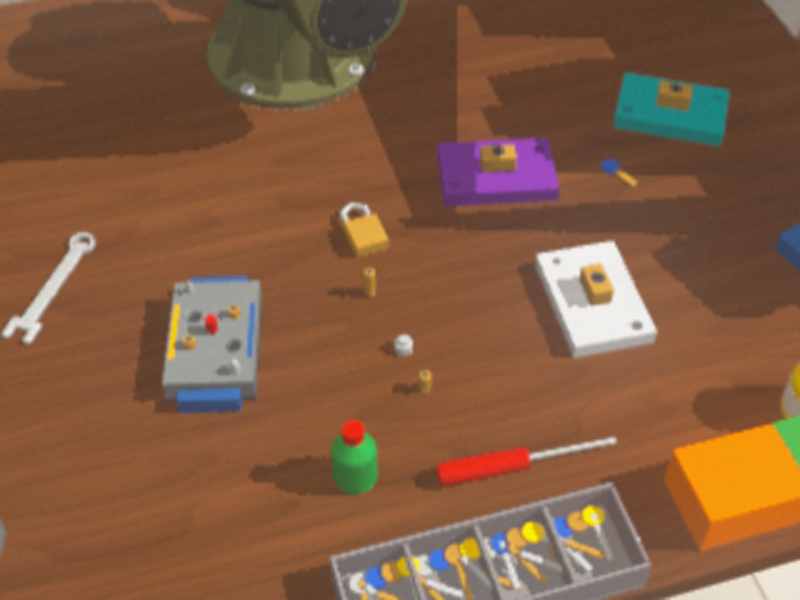

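The top view (crop scale 2, offset 60,110) shows the white cover at (206,203) and the long bush at (305,234). The short bush is at (295,175), with the collar between them at (298,200). The case is at (379,220) with its blue stripe on the left and its x axis pointing away from the robot. The scene view agrees with this.

Next I'll fit the models to the outlines.

```bash
cat > fit.py <<'E'
from h import *
from scipy.optimize import minimize
S=8
def cyl(r,z0,z1,r0=None):
    a=np.linspace(0,2*np.pi,40,endpoint=False); c=np.c_[np.cos(a),np.sin(a)]
    return np.r_[np.c_[c*r,np.full(40,z1)],np.c_[c*r,np.full(40,z0)]]
def box(x0,x1,y0,y1,z0,z1): return np.array([[x,y,z] for x in(x0,x1) for y in(y0,y1) for z in(z0,z1)],float)
def pose(P,q):
    c,s=np.cos(q[2]),np.sin(q[2]); return P@np.array([[c,s,0],[-s,c,0],[0,0,1]])+[q[0],q[1],0]
def render(p,parts,q,roi):
    x0,y0,x1,y1=roi; im=np.zeros(((y1-y0)*S,(x1-x0)*S),np.uint8)
    for P in parts:
        uv=((w2p(p,pose(P,q))-[x0,y0]+.5)*S-.5)
        cv2.fillConvexPoly(im,cv2.convexHull(np.round(uv*16).astype(np.int32)),255,shift=4)
    return cv2.resize(im,(x1-x0,y1-y0),interpolation=cv2.INTER_AREA)/255.
def fit(p,parts,q0,mask,yaw=True):
    u=w2p(p,np.vstack([pose(P,q0) for P in parts])); x0,y0=(u.min(0)-8).astype(int); x1,y1=(u.max(0)+9).astype(int)
    x0=max(x0,0);y0=max(y0,0); roi=(x0,y0,x1,y1); m=mask[y0:y1,x0:x1].astype(float); n=3 if yaw else 2
    f=lambda v:((render(p,parts,[v[0]*10+q0[0],v[1]*10+q0[1],q0[2]+(v[2]*.1 if yaw else 0)],roi)-m)**2).sum()
    sim=np.vstack([np.zeros(n),np.eye(n)*.6])-.15
    r=minimize(f,np.zeros(n),method='Nelder-Mead',options=dict(initial_simplex=sim,xatol=1e-3,fatol=1e-3))
    q=np.array(q0,float); q[:2]+=r.x[:2]*10; q[2]+=r.x[2]*.1 if yaw else 0
    return q,r.fun,m.sum()
CASE=[box(-75,75,-50,50,0,34)]
COVER=[box(-75,75,-50,50,0,21),box(-23,23,-14,14,21,47)]
BL=[cyl(7,0,40)];BS=[cyl(7,0,28)];COL=[cyl(11,0,20)]
E
cat > run1.py <<'E'
from fit import *
for n in ('top','scene'):
    p=imaging.capture(n)
    for q,parts,q0,yaw in (('cover',COVER,(585,246,0),1),('case',CASE+[box(-92,-75,-25,25,0,26),box(75,92,-25,25,0,26)],(522,-208,-.15),1),('bush_long',BL,(490,-22,0),0),('bush_short',BS,(645,3,0),0),('collar',COL,(588,0,0),0)):
        c=w2p(p,[[q0[0],q0[1],20]])[0]
        L=[d for d in finder.outline_of(q,p) if np.hypot(*(d['xy']-c))<15]
        if not L: print(n,q,'none'); continue
        r=fit(p,parts,q0,L[0]['mask'],yaw); print(n,q,round(L[0]['confidence'],2),r[0].round(3),r[1:])
    f=p['frame'].astype(int); m=(f[...,0]>150)&(f[...,1]<90)&(f[...,2]<90)
    k,lab,st,ce=cv2.connectedComponentsWithStats(m.astype(np.uint8))
    for i in range(1,k):
        w=p2w(p,ce[i],48)[0]
        if abs(w[0]-522)<40 and abs(w[1]+208)<40: print(n,'red',st[i,4],w.round(1))
E
python3 run1.py
```

```text
top cover 0.61 [ 5.81494e+02  2.44473e+02 -5.50000e-02] (np.float64(54.23726259131104), np.float64(2131.0))
top case 0.83 [ 5.22319e+02 -2.06261e+02 -2.47000e-01] (np.float64(92.33983852364476), np.float64(2648.0))
top bush_long none
top bush_short none
top collar none
top red 21 [ 522.1 -207.1   48. ]
scene cover 0.98 [ 5.77467e+02  2.43814e+02 -5.20000e-02] (np.float64(29.86246828143022), np.float64(1512.0))
scene case 0.83 [ 5.17949e+02 -2.08595e+02 -2.58000e-01] (np.float64(77.7841753171857), np.float64(1949.0))
scene bush_long 0.58 [480.953 -11.179   0.   ] (np.float64(12.634448289119568), np.float64(36.0))
scene bush_short none
scene collar 0.43 [581.878   1.516   0.   ] (np.float64(11.34725105728566), np.float64(53.0))
scene red 24 [ 521.  -208.2   48. ]
```

```bash
python3 - <<'E'
from fit import *
T=cv2.imread('pics/top0.png');C=cv2.imread('pics/scene0.png')
def cr(a,cx,cy,w,h,s): return cv2.resize(a[cy-h:cy+h,cx-w:cx+w],None,fx=s,fy=s,interpolation=cv2.INTER_CUBIC)
# 10x tiles 20x15 half -> 
row1=np.hstack([cr(T,305,234,10,12,10),cr(T,296,176,10,12,10),cr(C,258,213,10,12,10),cr(C,280,252,10,12,10)])
row2=np.hstack([cr(T,379,220,25,37,8)[:, :400][:340],cr(C,195,235,25,37,8)[:, :400][:340]])
cv2.imwrite('pics/v3.png',np.vstack([row1,cv2.resize(row2,(800,340))]))
q=np.array([520.3,-207.4,-.24])
P=lambda pts: pose(np.array(pts,float),q)
for n in ('top','scene'):
    p=imaging.capture(n)
    print(n,'dowels/plunger/bush tops model px',w2p(p,P([[60,30,52],[-60,-30,52],[0,0,55],[-22,24,46],[22,-24,46]])).round(1).tolist())
    print(p2w(p,[[305,234],[295,175.5]] if n=='top' else [[258,213],[279.8,252]],20).round(1).tolist())
E
```

```text
top dowels/plunger/bush tops model px [[373.0, 194.6], [387.5, 244.4], [380.5, 219.2], [369.1, 225.9], [390.2, 213.4]]
[[491.1, -13.7, 20.0], [649.3, 7.4, 20.0]]
scene dowels/plunger/bush tops model px [[203.9, 243.9], [185.3, 212.3], [194.2, 227.0], [203.4, 222.9], [185.5, 235.3]]
[[489.4, -12.0, 20.0], [648.7, 8.0, 20.0]]
```

View pics/v3.png

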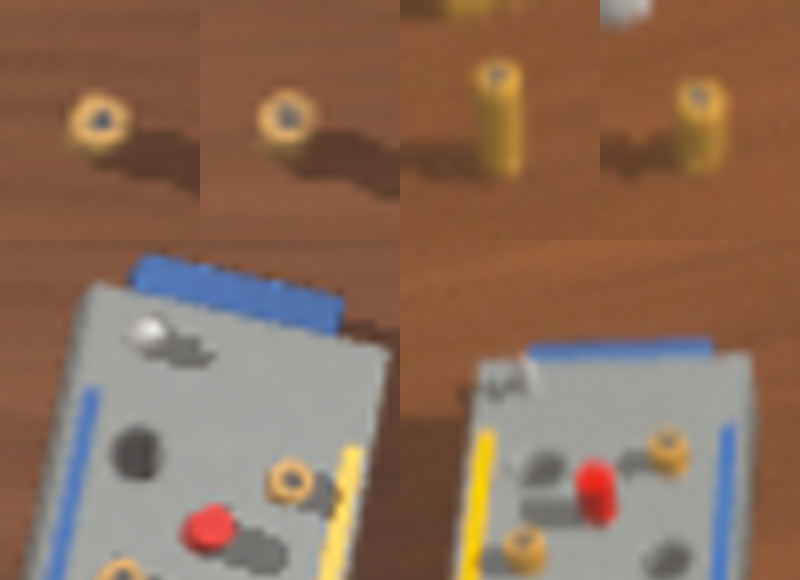

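The zoom shows the bush tops in the top view at (304.5,233.5) and (294.2,175.2), and in the scene view at (257.3,207.7) and (279.5,249.2). The case features are clear, so I'll solve the pose for each camera.

```bash
python3 - <<'E'
from fit import *
from scipy.optimize import least_squares
F={'top':{(60,30,52):(372.5,193.5),(75,50,34):(365.6,187.9),(75,-50,34):(402,196.3),(22,-24,46):(390,212.5),(22,24,34):(370.6,209.1),(0,0,55):(380.2,217.5),(-22,-24,34):(386,229.5)},
'scene':{(-75,-50,34):(180,213.2),(-75,50,34):(214,212.4),(-22,24,46):(203.7,223),(0,0,55):(194.5,227),(22,-24,46):(185.6,234.9)}}
B={'top':([304.5,233.5],[294.2,175.2]),'scene':([257.3,207.7],[279.5,249.2])}
for n in F:
    p=imaging.capture(n); X=np.array(list(F[n]),float); Y=np.array(list(F[n].values()))
    r=least_squares(lambda v:(w2p(p,pose(X,v))-Y).ravel(),[520,-207,-.23],x_scale=[1,1,.01],loss='soft_l1')
    print(n,r.x.round(3)); print((w2p(p,pose(X,r.x))-Y).round(1).tolist())
    print('long',p2w(p,[B[n][0]],40).round(1),'short',p2w(p,[B[n][1]],28).round(1))
E
```

```text
top [ 5.23151e+02 -2.06618e+02 -2.50000e-01]
[[0.4, -0.0], [-0.4, -0.1], [0.1, -0.3], [-0.1, -0.0], [0.4, 0.1], [-0.1, 0.6], [-0.3, -0.1]]
long [[490.2 -11.1  40. ]] short [[648.3   9.9  28. ]]
scene [ 5.20914e+02 -2.07001e+02 -2.51000e-01]
[[0.2, -0.4], [-0.1, -0.4], [-0.0, 0.1], [-0.1, 0.1], [0.0, 0.5]]
long [[485.7 -12.8  40. ]] short [[644.8   8.2  28. ]]
```

```bash
cat > go.py <<'E'
import sys
from h import *
from scipy.spatial.transform import Rotation as Ro
# go.py x y ztip yawdeg : shift(cm)/turn(deg) in tool axes from measured pose; z is fingertip height
x,y,z,yaw=map(float,sys.argv[1:5]); s=sensors.state(); R=Ro.from_quat(s['eef_rot'])
T=Ro.from_euler('z',yaw,degrees=True)*Ro.from_quat([1,0,0,0])
cur=np.array(s['eef_pos'])
print('cm',(R.inv().apply(np.array([x,y,z+199])-cur)/10).round(3),'deg',np.degrees((R.inv()*T).as_rotvec()).round(2))
print('t',round(s['t'],2),'pos',cur.round(1),'tip z',round(cur[2]-199,1),'F',np.round(s['force'],1),'gap',round(float(s['finger_gap']),1),'grip',round(float(s['grasp_force']),1),'q6',round(s['qpos'][5],2))
E
python3 go.py 488 -12 60 -14.3
```

```text
cm [ 46.374 -39.766  14.566] deg [ 0.   -0.   31.08]
t 2.0 pos [ 158.8 -526.6  404.6] tip z 205.6 F [0.9 0.1 0. ] gap 93.8 grip 0.0 q6 -0.07
```

```bash
R='x'; python3 -m creep '46.4 -39.8 2 0 0 31.1 0.57;46.4 -39.8 2 0 0 31.1 0.57;46.4 -39.8 2 0 0 31.1 0.57;46.4 -39.8 2 0 0 31.1 0.57;46.4 -39.8 2 0 0 31.1 0.57;46.4 -39.8 2 0 0 31.1 0.57;46.4 -39.8 2 0 0 31.1 0.57;46.4 -39.8 2 0 0 31.1 0.57;46.4 -39.8 2 0 0 31.1 0.57;46.4 -39.8 2 0 0 31.1 0.57;46.4 -39.8 2 0 0 31.1 0.57;46.4 -39.8 2 0 0 31.1 0.57;46.4 -39.8 2 0 0 31.1 0.57;46.4 -39.8 2 0 0 31.1 0.57;46.4 -39.8 2 0 0 31.1 0.57;46.4 -39.8 2 0 0 31.1 0.57;46.4 -39.8 8 0 0 31.1 0.57;46.4 -39.8 14 0 0 31.1 0.57;46.4 -39.8 14 0 0 31.1 0.57' 10; python3 go.py 488 -12 6 -14.3
```

```text
t: 3.58
eef_pos: [487.5, -11.6, 262.9]
eef_rot: [0.992, -0.124, 0.0, 0.0]
force: [0.8, -0.7, -0.7]
finger_gap: 40.6
grasp_force: 0.0
cm [0.053 0.025 5.795] deg [ 0.   -0.03  0.  ]
t 3.58 pos [487.5 -11.6 262.9] tip z 63.9 F [ 0.8 -0.7 -0.7] gap 40.6 grip 0.0 q6 1.72
```

```bash
python3 -m creep '0 0 4 0 0 0 0.57;0 0 5.8 0 0 0 0.57;0 0 5.8 0 0 0 0.57;0 0 5.8 0 0 0 0.8;0 0 5.8 0 0 0 1;0 0 5.8 0 0 0 1;0 0 5.8 0 0 0 1;0 0 5.8 0 0 0 1;0 0 5.8 0 0 0 1' 4; python3 go.py 488 -12 6 75.7
```

```text
t: 4.33
eef_pos: [488.4, -11.7, 207.7]
eef_rot: [0.992, -0.125, 0.001, 0.0]
force: [0.5, 0.3, 6.2]
finger_gap: 13.6
grasp_force: 4.0
cm [-0.034  0.044  0.272] deg [ 8.000e-02 -1.100e-01 -9.002e+01]
t 4.33 pos [488.4 -11.7 207.7] tip z 8.7 F [0.5 0.3 6.2] gap 13.6 grip 4.0 q6 1.72
```

```bash
python3 -m creep '0 0 -0.2 0 0 0 0.7;0 0 -0.2 0 0 0 0.7;0 0 -0.2 0 0 0 0.7;0 0 -0.2 0 0 -90 0.7;0 0 -0.2 0 0 -90 0.7;0 0 -0.2 0 0 -90 0.7;0 0 -0.2 0 0 -90 0.7;0 0 -0.2 0 0 -90 0.7;0 0 -0.2 0 0 -90 0.7;0 0 -0.2 0 0 -90 0.7;0 0 -0.2 0 0 -90 0.7;0 0 -0.2 0 0 -90 0.7;0 0 -0.2 0 0 -90 0.7;0 0 -0.2 0 0 -90 0.7;0 0 -0.2 0 0 -90 0.7;0 0 -0.2 0 0 -90 0.7;0 0 -0.2 0 0 -90 1;0 0 -0.2 0 0 -90 1;0 0 -0.2 0 0 -90 1;0 0 -0.2 0 0 -90 1' 4; python3 go.py 488.4 -11.7 27 75.7
```

```text
t: 6.0
eef_pos: [488.1, -11.6, 208.6]
eef_rot: [0.79, 0.613, -0.0, -0.0]
force: [0.6, 0.0, -0.4]
finger_gap: 14.2
grasp_force: 4.0
cm [-0.002  0.032 -1.74 ] deg [-0.01  0.   -0.14]
t 6.0 pos [488.1 -11.6 208.6] tip z 9.6 F [ 0.6  0.  -0.4] gap 14.2 grip 4.0 q6 0.15
```

```bash
python3 -m creep '0 0 0 0 0 0 0.75;0 0 0 0 0 0 0.75;0 0 0 0 0 0 0.75;0 0 -1.7 0 0 0 0.75;0 0 -1.7 0 0 0 0.75;0 0 -1.7 0 0 0 0.75;0 0 -1.7 0 0 0 0.75;0 0 -1.7 0 0 0 1;0 0 -1.7 0 0 0 1;0 0 -1.7 0 0 0 1;0 0 -1.7 0 0 0 1;0 0 -1.7 0 0 0 1;0 0 -5 0 0 0 1;0 0 -8.5 0 0 0 1;0 0 -8.5 0 0 0 1;0 0 -8.5 0 0 0 1' 20; python3 - <<'E'
from fit import *
for q in ((523.2,-206.6,-.25),(520.9,-207,-.25),(522,-207,-.25)):
  print(pose(np.array([[22,24,0],[-22,-24,0],[0,0,0.]]),q).round(1).tolist())
E
python3 go.py 549.3 -189.2 76 75.7
```

```text
t: 7.33
eef_pos: [488.3, -11.6, 295.0]
eef_rot: [0.79, 0.613, 0.001, 0.001]
force: [-0.7, -0.6, -0.3]
finger_gap: 13.2
grasp_force: 20.0
[[550.5, -188.8, 0.0], [495.9, -224.4, 0.0], [523.2, -206.6, 0.0]]
[[548.2, -189.2, 0.0], [493.6, -224.8, 0.0], [520.9, -207.0, 0.0]]
[[549.3, -189.2, 0.0], [494.7, -224.8, 0.0], [522.0, -207.0, 0.0]]
cm [-15.699  10.3     2.025] deg [ 0.19 -0.03 -0.02]
t 7.33 pos [488.3 -11.6 295. ] tip z 96.0 F [-0.7 -0.6 -0.3] gap 13.2 grip 20.0 q6 0.15
```

```bash
python3 -m creep '-15.7 10.3 0 0 0 0 1;-15.7 10.3 0 0 0 0 1;-15.7 10.3 0 0 0 0 1;-15.7 10.3 0 0 0 0 1;-15.7 10.3 0 0 0 0 1;-15.7 10.3 0 0 0 0 1;-15.7 10.3 2.5 0 0 0 1;-15.7 10.3 2.5 0 0 0 1;-15.7 10.3 2.5 0 0 0 1'; python3 go.py 549.6 -188.7 70 75.7; python3 - <<'E'
from h import *
ims=[]
s=sensors.state(); e=np.array(s['eef_pos'])
for n in ('top','scene'):
    p=imaging.capture(n); c=w2p(p,[e-[0,0,215]])[0].round().astype(int); print(n,c)
    f=cv2.cvtColor(p['frame'],cv2.COLOR_RGB2BGR); cv2.imwrite(f'pics/{n}2.png',f)
    ims.append(cv2.resize(f[c[1]-35:c[1]+35,c[0]-25:c[0]+25],(400,560),interpolation=2))
    # expected foot & well mouth projections
    print('foot',w2p(p,[e-[0,0,226]]).round(1),'well guess',w2p(p,[[549.6,-188.7,34]]).round(1))
cv2.imwrite('pics/v4.png',np.hstack(ims))
E
```

```text
t: 8.08
eef_pos: [548.7, -188.6, 266.9]
eef_rot: [0.79, 0.614, -0.001, -0.002]
force: [-0.2, 0.6, 0.4]
finger_gap: 13.0
grasp_force: 20.0
cm [ 0.015  0.091 -0.21 ] deg [-0.23 -0.04 -0.  ]
t 8.08 pos [ 548.7 -188.6  266.9] tip z 67.9 F [-0.2  0.6  0.4] gap 13.0 grip 20.0 q6 -0.14
top [372 209]
foot [[371.5 209.4]] well guess [[371.  209.5]]
scene [203 234]
foot [[203.2 236.2]] well guess [[203.5 237.9]]
```

View pics/v4.png

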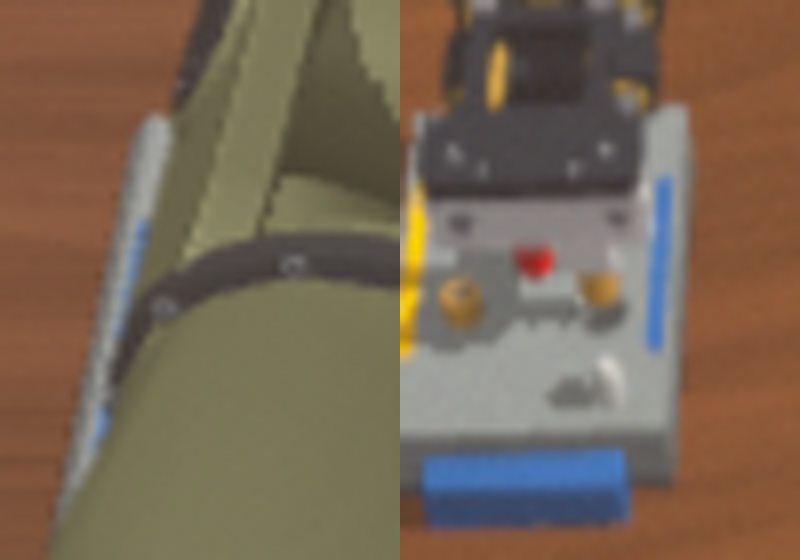

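The top camera is blocked by the arm. The scene view shows the bush hanging right above the dark well at crop (603,318). I'll descend while watching the force.

```bash
python3 -m creep '0 0.1 0.5 0 0 0 1;0 0.1 0.8 0 0 0 1;0 0.1 1.1 0 0 0 1;0 0.1 1.3 0 0 0 1;0 0.1 1.3 0 0 0 1;0 0.1 1.3 0 0 0 1'; python3 go.py 549.6 -188.7 37 75.7
```

```text
t: 8.68
eef_pos: [549.9, -189.4, 255.5]
eef_rot: [0.79, 0.613, -0.0, -0.0]
force: [-1.4, -0.5, -1.5]
finger_gap: 12.9
grasp_force: 20.0
cm [ 0.062 -0.05   1.946] deg [-0.04 -0.   -0.02]
t 8.68 pos [ 549.9 -189.4  255.5] tip z 56.5 F [-1.4 -0.5 -1.5] gap 12.9 grip 20.0 q6 -0.14
```

```bash
python3 -m creep '0 0 0.5 0 0 0 1;0 0 1 0 0 0 1;0 0 1.5 0 0 0 1;0 0 1.8 0 0 0 1;0 0 1.9 0 0 0 1;0 0 1.9 0 0 0 1;0 0 1.9 0 0 0 1'; python3 go.py 549.6 -188.7 37 75.7
```

```text
t: 9.27
eef_pos: [549.9, -189.4, 236.2]
eef_rot: [0.79, 0.613, -0.0, -0.0]
force: [-3.7, -0.9, -2.5]
finger_gap: 13.1
grasp_force: 20.0
cm [ 0.062 -0.048  0.018] deg [-0.06 -0.01 -0.03]
t 9.27 pos [ 549.9 -189.4  236.2] tip z 37.2 F [-3.7 -0.9 -2.5] gap 13.1 grip 20.0 q6 -0.14
```

```bash
python3 -m creep '0 0 0 0 0 0 0.74;0 0 0 0 0 0 0.74;0 0 0 0 0 0 0.74;0 0 0 0 0 0 0.74;0 0 -1 0 0 0 0.74;0 0 -2 0 0 0 0.74;0 0 -2 0 0 0 0.74;0 0 -2 0 0 0 0.74;0 0 -2 0 0 0 1;0 0 -2 0 0 0 1;0 0 -2 0 0 0 1;0 0 -2 0 0 0 1;0 0 -2 0 0 0 1;0 0 -2 0 0 0 1;0 0 -1.3 0 0 0 1;0 0 -1.1 0 0 0 1;0 0 -1.1 0 0 0 1;0 0 -1.1 0 0 0 1' 10; python3 go.py 549.6 -188.7 46 75.7
```

```text
t: 10.77
eef_pos: [550.0, -189.4, 247.3]
eef_rot: [0.79, 0.613, -0.0, -0.0]
force: [-0.2, -0.2, -0.1]
finger_gap: 0.2
grasp_force: 0.0
cm [ 0.061 -0.058  0.23 ] deg [-0.03 -0.   -0.02]
t 10.77 pos [ 550.  -189.4  247.3] tip z 48.3 F [-0.2 -0.2 -0.1] gap 0.2 grip 0.0 q6 -0.14
```

```bash
python3 -m creep '0 0 0.15 0 0 0 1;0 0 0.25 0 0 0 1;0 0 0.3 0 0 0 1;0 0 0.3 0 0 0 1;0 0 0.3 0 0 0 1'; python3 go.py 646.5 9 90 75.7
```

```text
t: 11.18
eef_pos: [550.3, -189.5, 245.4]
eef_rot: [0.79, 0.613, 0.0, 0.001]
force: [-0.4, -0.7, 5.8]
finger_gap: 0.7
grasp_force: 2.6
cm [21.616  4.419 -4.358] deg [ 0.1   0.01 -0.02]
t 11.18 pos [ 550.3 -189.5  245.4] tip z 46.4 F [-0.4 -0.7  5.8] gap 0.7 grip 2.6 q6 -0.14
```

```bash
python3 -m creep '0 0 -4.4 0 0 0 1;21.6 4.5 -4.4 0 0 0 0.6;21.6 4.5 -4.4 0 0 0 0.6;21.6 4.5 -4.4 0 0 0 0.6;21.6 4.5 -4.4 0 0 0 0.6;21.6 4.5 -4.4 0 0 0 0.6;21.6 4.5 -4.4 0 0 0 0.6;21.6 4.5 -4.4 0 0 0 0.6;21.6 4.5 -4.4 0 0 0 0.6;21.6 4.5 -4.4 0 0 0 0.6' 4; python3 go.py 646.8 9.4 8 75.7
```

```text
t: 12.02
eef_pos: [646.7, 7.5, 288.5]
eef_rot: [0.79, 0.613, -0.0, -0.0]
force: [1.0, 0.8, -0.6]
finger_gap: 37.9
grasp_force: 0.0
cm [ 0.187 -0.038  8.151] deg [-0.02  0.02 -0.08]
t 12.02 pos [646.7   7.5 288.5] tip z 89.5 F [ 1.   0.8 -0.6] gap 37.9 grip 0.0 q6 0.21
```

```bash
python3 - <<'E'
from h import *
p=imaging.capture('scene'); e=np.array(sensors.state()['eef_pos']); print(w2p(p,[[646.8,9.4,28],[646.8,9.4,0],e-[0,0,199]]).round(1).tolist())
f=cv2.cvtColor(p['frame'],cv2.COLOR_RGB2BGR); cv2.imwrite('pics/v5.png',cv2.resize(f[200:290,160:320],(800,450),interpolation=2))
E
```

```text
[[280.1, 249.6], [280.0, 255.6], [279.7, 235.9]]
```

View pics/v5.png

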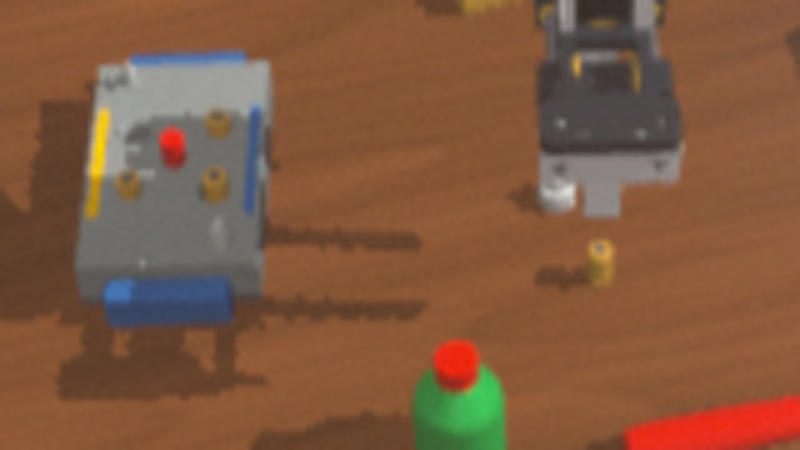

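The long bush is home: all three bushes stand at the same height at crop (215,185). The short bush is undisturbed at (600,262). Now I'll centre it.

```bash
python3 -m creep '0.2 0 4 0 0 0 0.6;0.2 0 7 0 0 0 0.6;0.2 0 8.1 0 0 0 0.6;0.2 0 8.1 0 0 0 0.6;0.2 0 8.1 0 0 0 0.6;0.2 0 8.1 0 0 0 0.6;0.2 0 8.1 0 0 0 1;0.2 0 8.1 0 0 0 1;0.2 0 8.1 0 0 0 1;0.2 0 8.1 0 0 0 1;0.2 0 8.1 0 0 0 1;0.2 0 8.1 0 0 0 0.7;0.2 0 8.1 0 0 0 0.7;0.2 0 8.1 0 0 0 0.7' 4; python3 go.py 646.8 9.4 8 -14.3
```

```text
t: 13.23
eef_pos: [647.6, 10.7, 207.6]
eef_rot: [0.79, 0.613, -0.0, -0.0]
force: [0.5, 0.3, -0.2]
finger_gap: 27.5
grasp_force: 0.0
cm [-0.141 -0.042  0.058] deg [-0.000e+00  1.000e-02  8.998e+01]
t 13.23 pos [647.6  10.7 207.6] tip z 8.6 F [ 0.5  0.3 -0.2] gap 27.5 grip 0.0 q6 0.21
```

```bash
python3 -m creep '0 0 0 0 0 90 0.7;0 0 0 0 0 90 0.7;0 0 0 0 0 90 0.7;0 0 0 0 0 90 0.7;0 0 0 0 0 90 0.7;0 0 0 0 0 90 0.7;0 0 0 0 0 90 0.7;0 0 0 0 0 90 0.7;0 0 0 0 0 90 0.7;0 0 0 0 0 90 0.7;0 0 0 0 0 90 0.7;0 0 0 0 0 90 0.7;0 0 0 0 0 90 0.7;0 0 0 0 0 90 0.7;0 0 0 0 0 90 1;0 0 0 0 0 90 1;0 0 0 0 0 90 1;0 0 0 0 0 90 1' 4; python3 go.py 646.8 9.4 15.5 -14.3
```

```text
t: 14.73
eef_pos: [647.6, 10.7, 207.6]
eef_rot: [0.992, -0.124, -0.0, 0.0]
force: [-0.0, 0.4, -0.2]
finger_gap: 13.6
grasp_force: 4.0
cm [-0.042  0.142 -0.689] deg [0.   0.01 0.05]
t 14.73 pos [647.6  10.7 207.6] tip z 8.6 F [-0.   0.4 -0.2] gap 13.6 grip 4.0 q6 1.78
```

```bash
python3 -m creep '0 0 0 0 0 0 0.75;0 0 0 0 0 0 0.75;0 0 0 0 0 0 0.75;0 0 -0.7 0 0 0 0.75;0 0 -0.7 0 0 0 0.75;0 0 -0.7 0 0 0 0.75;0 0 -0.7 0 0 0 1;0 0 -0.7 0 0 0 1;0 0 -0.7 0 0 0 1;0 0 -0.7 0 0 0 1;0 0 -0.7 0 0 0 1;0 0 -4 0 0 0 1;0 0 -8 0 0 0 1;0 0 -9 0 0 0 1;0 0 -9 0 0 0 1;0 0 -9 0 0 0 1' 20; python3 go.py 494.5 -224.8 62 -14.3
```

```text
t: 16.07
eef_pos: [647.4, 10.7, 297.5]
eef_rot: [0.992, -0.125, 0.0, -0.0]
force: [0.4, -0.6, -1.2]
finger_gap: 13.0
grasp_force: 20.0
cm [-8.996 26.601  3.643] deg [-0.01 -0.02 -0.02]
t 16.07 pos [647.4  10.7 297.5] tip z 98.5 F [ 0.4 -0.6 -1.2] gap 13.0 grip 20.0 q6 1.78
```

```bash
python3 -m creep '-9 26.6 0 0 0 0 1;-9 26.6 0 0 0 0 1;-9 26.6 0 0 0 0 1;-9 26.6 0 0 0 0 1;-9 26.6 0 0 0 0 1;-9 26.6 0 0 0 0 1;-9 26.6 0 0 0 0 1;-9 26.6 0 0 0 0 1;-9 26.6 0 0 0 0 1;-9 26.6 0 0 0 0 1;-9 26.6 2 0 0 0 1;-9 26.6 3.6 0 0 0 1;-9 26.6 3.6 0 0 0 1;-9 26.6 3.6 0 0 0 1;-9 26.6 3.6 0 0 0 1'; python3 go.py 494.5 -224.8 46 -14.3
```

```text
t: 17.32
eef_pos: [495.1, -224.2, 262.2]
eef_rot: [0.992, -0.124, 0.0, 0.0]
force: [0.2, 0.3, -0.6]
finger_gap: 13.0
grasp_force: 20.0
cm [-0.048  0.07   1.72 ] deg [ 0.   -0.02  0.04]
t 17.32 pos [ 495.1 -224.2  262.2] tip z 63.2 F [ 0.2  0.3 -0.6] gap 13.0 grip 20.0 q6 1.33
```

```bash
python3 -m creep '-0.05 0.07 0.7 0 0 0 1;-0.05 0.07 1.1 0 0 0 1;-0.05 0.07 1.5 0 0 0 1;-0.05 0.07 1.9 0 0 0 1;-0.05 0.07 1.9 0 0 0 1;-0.05 0.07 1.9 0 0 0 1'; python3 go.py 494.5 -224.8 37 -14.3
```

```text
t: 17.82
eef_pos: [493.9, -225.4, 242.5]
eef_rot: [0.992, -0.125, -0.0, -0.0]
force: [0.7, -0.7, 0.3]
finger_gap: 13.5
grasp_force: 20.0
cm [ 0.045 -0.075  0.645] deg [-0.01  0.02 -0.03]
t 17.82 pos [ 493.9 -225.4  242.5] tip z 43.5 F [ 0.7 -0.7  0.3] gap 13.5 grip 20.0 q6 1.33
```

```bash
python3 -m creep '0.03 -0.03 0.3 0 0 0 1;0.03 -0.03 0.6 0 0 0 1;0.03 -0.03 0.65 0 0 0 1;0.03 -0.03 0.65 0 0 0 1;0.03 -0.03 0.65 0 0 0 0.74;0.03 -0.03 0.65 0 0 0 0.74;0.03 -0.03 0.65 0 0 0 0.74;0.03 -0.03 0 0 0 0 0.74;0.03 -0.03 -1.3 0 0 0 0.74;0.03 -0.03 -1.3 0 0 0 0.74;0.03 -0.03 -1.3 0 0 0 0.74;0.03 -0.03 -1.3 0 0 0 1;0.03 -0.03 -1.3 0 0 0 1;0.03 -0.03 -1.3 0 0 0 1;0.03 -0.03 -1.3 0 0 0 1;0.03 -0.03 -0.5 0 0 0 1;0.03 -0.03 -0.5 0 0 0 1;0.03 -0.03 -0.25 0 0 0 1;0.03 -0.03 -0.25 0 0 0 1' 10; python3 go.py 494.5 -224.8 45.5 -14.3
```

```text
t: 19.4
eef_pos: [494.5, -225.3, 245.5]
eef_rot: [0.992, -0.125, 0.001, 0.0]
force: [-1.1, 0.9, 4.9]
finger_gap: 0.4
grasp_force: 2.1
cm [-0.015 -0.05   0.099] deg [ 0.02 -0.07 -0.02]
t 19.4 pos [ 494.5 -225.3  245.5] tip z 46.5 F [-1.1  0.9  4.9] gap 0.4 grip 2.1 q6 1.33
```

```bash
python3 go.py 579.5 244.1 100 87; python3 - <<'E'
from h import *
p=imaging.capture('scene'); f=cv2.cvtColor(p['frame'],cv2.COLOR_RGB2BGR); cv2.imwrite('pics/scene3.png',f)
E
```

```text
cm [ -3.373 -47.583  -5.371] deg [ 7.0000e-02 -3.0000e-02 -1.0132e+02]
t 19.4 pos [ 494.5 -225.3  245.5] tip z 46.5 F [-1.1  0.9  4.9] gap 0.4 grip 2.1 q6 1.33
```

```bash
python3 -m creep '0 0 -3 0 0 0 1;0 0 -5.4 0 0 0 0.5;-3.4 -47.6 -5.4 0 0 -101.3 0.2;-3.4 -47.6 -5.4 0 0 -101.3 0.2;-3.4 -47.6 -5.4 0 0 -101.3 0.2;-3.4 -47.6 -5.4 0 0 -101.3 0.2;-3.4 -47.6 -5.4 0 0 -101.3 0.2;-3.4 -47.6 -5.4 0 0 -101.3 0.2;-3.4 -47.6 -5.4 0 0 -101.3 0.2;-3.4 -47.6 -5.4 0 0 -101.3 0.2;-3.4 -47.6 -5.4 0 0 -101.3 0.2;-3.4 -47.6 -5.4 0 0 -101.3 0.2;-3.4 -47.6 -5.4 0 0 -101.3 0.2;-3.4 -47.6 -5.4 0 0 -101.3 0.2;-3.4 -47.6 -5.4 0 0 -101.3 0.2;-3.4 -47.6 -5.4 0 0 -101.3 0.2;-3.4 -47.6 -5.4 0 0 -101.3 0.2;-3.4 -47.6 -5.4 0 0 -101.3 0.2;-3.4 -47.6 -5.4 0 0 -101.3 0.2'; python3 go.py 579.5 244.1 26 87
python3 - <<'E'
from fit import *
fs=[]
p=imaging.capture('scene'); f=cv2.cvtColor(p['frame'],cv2.COLOR_RGB2BGR); a=cv2.resize(f[195:265,160:230],(500,500),interpolation=2)
p=imaging.capture('top'); f=cv2.cvtColor(p['frame'],cv2.COLOR_RGB2BGR); c=w2p(p,[[522,-207,34]])[0].astype(int)
b=cv2.resize(f[c[1]-35:c[1]+35,c[0]-21:c[0]+21],(300,500),interpolation=2); print(c)
cv2.imwrite('pics/v6.png',np.hstack([a,b]))
E
```

```text
t: 21.03
eef_pos: [579.1, 244.2, 299.1]
eef_rot: [0.727, 0.687, -0.0, -0.0]
force: [-0.1, 0.3, -1.0]
finger_gap: 75.4
grasp_force: 0.0
cm [-0.008  0.037  7.406] deg [-0.01  0.   -0.27]
t 21.03 pos [579.1 244.2 299.1] tip z 100.1 F [-0.1  0.3 -1. ] gap 75.4 grip 0.0 q6 0.4
[378 219]
```

View pics/v6.png

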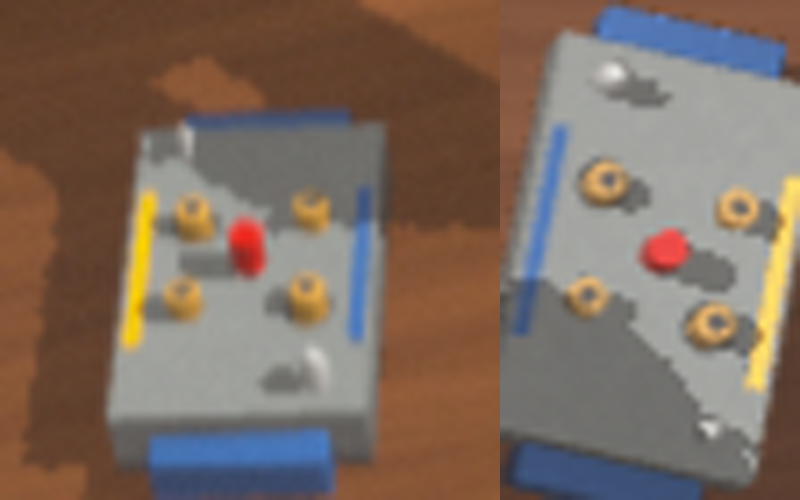

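Both bushes are home in both views, and their midpoint (522.1,-207.3) agrees with the case fit. Next I'll grip the cover, centring it in x first.

```bash
python3 -m creep '0 0 4 0 0 0 0.2;0 0 7 0 0 0 0.2;0 0 7.4 0 0 0 0.2;0 0 7.4 0 0 0 0.2;0 0 7.4 0 0 0 0.2;0 0 7.4 0 0 0 1;0 0 7.4 0 0 0 1;0 0 7.4 0 0 0 1;0 0 7.4 0 0 0 1;0 0 7.4 0 0 0 1;0 0 7.4 0 0 0 1;0 0 7.4 0 0 0 1' 15; python3 go.py 579.5 244.1 24 -3
```

```text
t: 22.13
eef_pos: [579.2, 244.5, 225.6]
eef_rot: [0.726, 0.688, 0.0, 0.0]
force: [-1.4, -0.7, 5.3]
finger_gap: 45.7
grasp_force: 15.0
cm [-0.038  0.035  0.264] deg [ 1.000e-02 -3.000e-02  8.998e+01]
t 22.13 pos [579.2 244.5 225.6] tip z 26.6 F [-1.4 -0.7  5.3] gap 45.7 grip 15.0 q6 0.39
```

```bash
python3 -m creep '0 0 0 0 0 0 0.25;0 0 0 0 0 0 0.25;0 0 0 0 0 0 0.25;0 0 0 0 0 90 0.25;0 0 0 0 0 90 0.25;0 0 0 0 0 90 0.25;0 0 0 0 0 90 0.25;0 0 0 0 0 90 0.25;0 0 0 0 0 90 0.25;0 0 0 0 0 90 0.25;0 0 0 0 0 90 0.25;0 0 0 0 0 90 0.25;0 0 0 0 0 90 0.25;0 0 0 0 0 90 0.25;0 0 0 0 0 90 0.25;0 0 0 0 0 90 0.25;0 0 0 0 0 90 0.25;0 0 0 0 0 90 0.25;0 0 0 0 0 90 0.25'; python3 go.py 579.3 244.4 22.5 -3
```

```text
t: 23.72
eef_pos: [579.1, 244.5, 225.1]
eef_rot: [1.0, -0.025, -0.0, 0.0]
force: [0.6, -0.2, -0.3]
finger_gap: 70.7
grasp_force: 0.0
cm [0.023 0.004 0.356] deg [0.   0.01 0.13]
t 23.72 pos [579.1 244.5 225.1] tip z 26.1 F [ 0.6 -0.2 -0.3] gap 70.7 grip 0.0 q6 1.96
```

```bash
python3 -m creep '0 0 0.2 0 0 0 0.25;0 0 0.35 0 0 0 0.25;0 0 0.35 0 0 0 0.25;0 0 0.35 0 0 0 0.25;0 0 0.35 0 0 0 1;0 0 0.35 0 0 0 1;0 0 0.35 0 0 0 1;0 0 0.35 0 0 0 1;0 0 0.35 0 0 0 1;0 0 0.35 0 0 0 1;0 0 0.35 0 0 0 1;0 0 0.35 0 0 0 1;0 0 0.35 0 0 0 1;0 0 -3 0 0 0 1;0 0 -6 0 0 0 1;0 0 -9 0 0 0 1;0 0 -9 0 0 0 1;0 0 -9 0 0 0 1' 45; python3 go.py 522 -207.2 112 -14.4
```

```text
t: 25.22
eef_pos: [579.1, 244.5, 316.0]
eef_rot: [1.0, -0.026, 0.001, -0.0]
force: [-1.4, -0.2, -4.3]
finger_gap: 27.8
grasp_force: 45.0
cm [-3.318 45.405  0.457] deg [-0.06 -0.1  11.38]
t 25.22 pos [579.1 244.5 316. ] tip z 117.0 F [-1.4 -0.2 -4.3] gap 27.8 grip 45.0 q6 1.96
```

```bash
python3 -m creep '-3.3 45.4 0 0 0 11.4 1;-3.3 45.4 0 0 0 11.4 1;-3.3 45.4 0 0 0 11.4 1;-3.3 45.4 0 0 0 11.4 1;-3.3 45.4 0 0 0 11.4 1;-3.3 45.4 0 0 0 11.4 1;-3.3 45.4 0 0 0 11.4 1;-3.3 45.4 0 0 0 11.4 1;-3.3 45.4 0 0 0 11.4 1;-3.3 45.4 0 0 0 11.4 1;-3.3 45.4 0 0 0 11.4 1;-3.3 45.4 0 0 0 11.4 1;-3.3 45.4 0 0 0 11.4 1;-3.3 45.4 0 0 0 11.4 1;-3.3 45.4 0 0 0 11.4 1;-3.3 45.4 1.5 0 0 11.4 1;-3.3 45.4 3 0 0 11.4 1;-3.3 45.4 3 0 0 11.4 1;-3.3 45.4 3 0 0 11.4 1'; python3 go.py 522 -207.2 80 -14.4
python3 - <<'E'
from fit import *
e=np.array(sensors.state()['eef_pos'])
ims=[]
for n in ('top','scene'):
    p=imaging.capture(n); f=cv2.cvtColor(p['frame'],cv2.COLOR_RGB2BGR); c=w2p(p,[[522,-207,45]])[0].astype(int); print(n,c)
    print('hole tops if cover ideal',w2p(p,pose(np.array([[60,30,e[2]-199-1.5],[-60,-30,e[2]-199-1.5],[60,30,52],[-60,-30,52]]),(e[0],e[1],np.radians(-14.4)))).round(1).tolist())
    ims.append(cv2.resize(f[c[1]-40:c[1]+40,c[0]-28:c[0]+28],(400,571),interpolation=2))
cv2.imwrite('pics/v7.png',np.hstack(ims))
E
```

```text
t: 26.8
eef_pos: [522.4, -206.2, 284.7]
eef_rot: [0.992, -0.125, -0.001, -0.0]
force: [0.4, 0.1, -2.9]
finger_gap: 27.5
grasp_force: 45.0
cm [-0.01   0.107  0.567] deg [-0.02  0.1   0.06]
t 26.8 pos [ 522.4 -206.2  284.7] tip z 85.7 F [ 0.4  0.1 -2.9] gap 27.5 grip 45.0 q6 1.38
top [379 219]
hole tops if cover ideal [[375.4, 191.3], [389.7, 242.5], [372.8, 193.8], [386.7, 243.7]]
scene [194 229]
hole tops if cover ideal [[203.0, 237.2], [184.6, 205.2], [204.2, 244.5], [186.1, 212.7]]
```

View pics/v7.png

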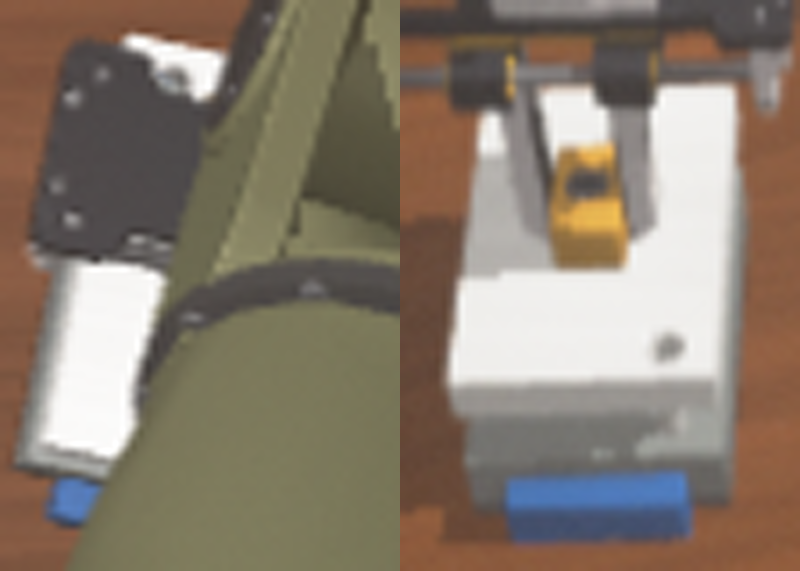

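The scene view shows the big hole at (203.5,237.6), against a predicted (203.0,237.2). The cover and case edges are parallel. I'll compare corner residuals of the cover and case in this camera.

```bash
python3 - <<'E'
from fit import *
from scipy.optimize import least_squares
p=imaging.capture('scene'); e=np.array(sensors.state()['eef_pos'])
v7=lambda x,y:(166+(x-400)/7.143-.43,189+y/7.143-.43); v6=lambda x,y:(160+x/7.143-.43,195+y/7.143-.43)
zt=e[2]-199-1.5
A=np.array([[75,-50,zt],[75,50,zt],[-75,50,zt],[60,30,zt]]);a=np.array([v7(449,383),v7(717,379),v7(738,88),v7(668,347)])
B=np.array([[75,-50,34],[75,50,34],[-75,50,34],[-22,24,46],[22,-24,46],[0,0,55],[22,24,46],[-22,-24,46]]);b=np.array([v6(108,415),v6(375,412),v6(385,125),v6(313,200),v6(185,288),v6(246,232),v6(308,285),v6(193,205)])
for X,Y in((A,a),(B,b)):
    r=least_squares(lambda v:(w2p(p,pose(X,v))-Y).ravel(),[522,-207,-.25],x_scale=[1,1,.01],loss='soft_l1'); print(r.x.round(3),(w2p(p,pose(X,r.x))-Y).round(1).tolist())
print(e)
E
```

```text
[ 5.23647e+02 -2.06205e+02 -2.58000e-01] [[0.1, 0.1], [0.0, -0.2], [0.1, -0.1], [-0.2, 0.1]]
[ 5.19660e+02 -2.07405e+02 -2.47000e-01] [[0.3, 0.4], [-0.7, -0.4], [0.1, -0.4], [0.0, 0.2], [-0.0, 0.2], [0.2, -0.2], [-0.1, 0.1], [0.1, 0.0]]
[ 522.49386473 -206.80759904  286.08191061]
```

```bash
python3 go.py 521.2 -207.2 68 -14.4; python3 -m creep '-0.1 0.07 0 0 0 0 1;-0.1 0.07 0.5 0 0 0 1;-0.1 0.07 0.9 0 0 0 1;-0.1 0.07 1.2 0 0 0 1;-0.1 0.07 1.4 0 0 0 1;-0.1 0.07 1.5 0 0 0 1;-0.1 0.07 1.5 0 0 0 1;-0.1 0.07 1.5 0 0 0 1'; python3 go.py 521.2 -207.2 64 -14.4
```

```text
cm [-0.118  0.07   1.908] deg [ 0.01 -0.07  0.02]
t 26.95 pos [ 522.5 -206.8  286.1] tip z 87.1 F [ 0.4 -0.4 -4.2] gap 27.9 grip 45.0 q6 1.38
t: 27.62
eef_pos: [521.1, -207.6, 270.2]
eef_rot: [0.992, -0.126, -0.0, 0.0]
force: [0.3, -0.0, -3.1]
finger_gap: 27.6
grasp_force: 45.0
cm [ 0.    -0.046  0.716] deg [ 0.    0.   -0.03]
t 27.62 pos [ 521.1 -207.6  270.2] tip z 71.2 F [ 0.3 -0.  -3.1] gap 27.6 grip 45.0 q6 1.38
```

```bash
python3 -m creep '0 0 0.2 0 0 0 1;0 0 0.4 0 0 0 1;0 0 0.6 0 0 0 1;0 0 0.6 0 0 0 1;0 0 0.6 0 0 0 1'; python3 go.py 521.2 -207.2 57 -14.4
```

```text
t: 28.03
eef_pos: [521.0, -207.6, 264.0]
eef_rot: [0.992, -0.126, -0.0, -0.0]
force: [1.0, 0.8, -3.4]
finger_gap: 27.9
grasp_force: 45.0
cm [ 0.006 -0.043  0.799] deg [-0.    0.02 -0.02]
t 28.03 pos [ 521.  -207.6  264. ] tip z 65.0 F [ 1.   0.8 -3.4] gap 27.9 grip 45.0 q6 1.38
```

```bash
python3 -m creep '0 0 0.2 0 0 0 1;0 0 0.4 0 0 0 1;0 0 0.6 0 0 0 1;0 0 0.7 0 0 0 1;0 0 0.8 0 0 0 1;0 0 0.85 0 0 0 1;0 0 0.85 0 0 0 1;0 0 0.85 0 0 0 1' 60; python3 go.py 521.2 -207.2 55.5 -14.4
```

```text
t: 28.7
eef_pos: [521.2, -207.7, 256.5]
eef_rot: [0.992, -0.126, 0.0, 0.0]
force: [-3.6, 1.8, 9.6]
finger_gap: 27.7
grasp_force: 60.0
cm [-0.008 -0.047  0.202] deg [ 0.01 -0.05 -0.03]
t 28.7 pos [ 521.2 -207.7  256.5] tip z 57.5 F [-3.6  1.8  9.6] gap 27.7 grip 60.0 q6 1.38
```

```bash
python3 -m creep '-0.04 0 0.1 0 0 0 1;-0.04 0 0.2 0 0 0 1;-0.04 0 0.2 0 0 0 1;-0.04 0 0.2 0 0 0 1'; python3 go.py 521.2 -207.2 55.5 -14.4
```

```text
t: 29.03
eef_pos: [520.9, -207.5, 255.6]
eef_rot: [0.992, -0.125, 0.001, 0.0]
force: [-7.5, 4.3, 19.4]
finger_gap: 27.8
grasp_force: 60.0
cm [ 0.018 -0.04   0.11 ] deg [ 0.02 -0.12 -0.02]
t 29.03 pos [ 520.9 -207.5  255.6] tip z 56.6 F [-7.5  4.3 19.4] gap 27.8 grip 60.0 q6 1.38
```

```bash
python3 - <<'E'
from h import *
p=imaging.capture('scene'); f=cv2.cvtColor(p['frame'],cv2.COLOR_RGB2BGR)
cv2.imwrite('pics/v8.png',cv2.resize(f[200:275,155:235],(640,600),interpolation=2))
print(np.round(sensors.state()['torque'],2), np.round(sensors.state()['force'],1))
E
```

```text
[ 0.74  1.39 -0.  ] [-7.4  4.  19.1]
```

View pics/v8.png

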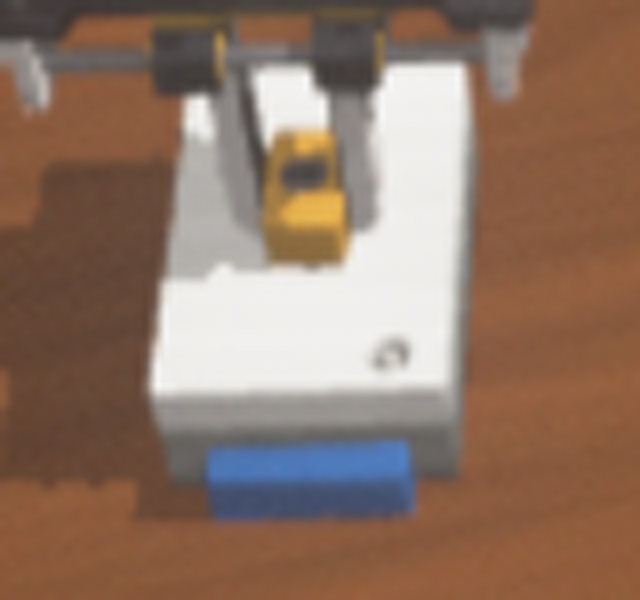

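The dowel shows in the big hole, but the cover is shoved a little towards -y, and the force pushes it towards -x,+y. I'll ease up, shift it that way and press again.

```bash
python3 -m creep '0 0 -0.2 0 0 0 1;-0.1 -0.06 -0.2 0 0 0 1;-0.1 -0.06 -0.2 0 0 0 1;-0.1 -0.06 -0.1 0 0 0 1;-0.1 -0.06 0 0 0 0 1;-0.1 -0.06 0 0 0 0 1;-0.1 -0.06 0 0 0 0 1'; python3 go.py 521.2 -207.2 55.5 -14.4
```

```text
t: 29.67
eef_pos: [520.4, -207.2, 255.7]
eef_rot: [0.992, -0.126, 0.002, 0.001]
force: [-0.1, -0.9, 13.8]
finger_gap: 27.4
grasp_force: 60.0
cm [ 0.073 -0.016  0.12 ] deg [ 0.07 -0.26 -0.03]
t 29.67 pos [ 520.4 -207.2  255.7] tip z 56.7 F [-0.1 -0.9 13.8] gap 27.4 grip 60.0 q6 1.38
```

```bash
python3 -m creep '0 0 0.1 0 0 0 1;0 0 0.1 0 0 0 1;0 0 0.1 0 0 0 1'; python3 -m creep '0 0 0.1 0 0 0 1;0 0 0.1 0 0 0 1;0 0 0.1 0 0 0 1'; python3 go.py 521.2 -207.2 55.5 -14.4
```

```text
t: 29.92
eef_pos: [520.4, -207.2, 255.6]
eef_rot: [0.992, -0.126, 0.002, 0.001]
force: [-5.1, 0.0, 25.2]
finger_gap: 27.7
grasp_force: 60.0
t: 30.17
eef_pos: [520.4, -207.2, 255.5]
eef_rot: [0.992, -0.126, 0.002, 0.001]
force: [-10.4, 1.7, 35.9]
finger_gap: 27.3
grasp_force: 60.0
cm [ 0.074 -0.016  0.105] deg [ 0.08 -0.29 -0.03]
t 30.17 pos [ 520.4 -207.2  255.5] tip z 56.5 F [-10.4   1.7  35.9] gap 27.3 grip 60.0 q6 1.38
```

```bash
python3 -m creep '0 0 -0.5 0 0 0 1;0 0 -0.7 0 0 0 1;0 0 -0.7 0 0 0 1;0 0 -0.7 0 0 0 1'; python3 go.py 521.2 -207.2 56.5 -14.4; python3 -c "
from h import *; print(np.round(sensors.state()['torque'],2))"
```

```text
t: 30.5
eef_pos: [520.3, -207.1, 259.7]
eef_rot: [0.992, -0.126, 0.002, 0.001]
force: [3.5, -2.6, 4.8]
finger_gap: 27.5
grasp_force: 60.0
cm [ 0.088 -0.01   0.423] deg [ 0.06 -0.21 -0.03]
t 30.5 pos [ 520.3 -207.1  259.7] tip z 60.7 F [ 3.5 -2.6  4.8] gap 27.5 grip 60.0 q6 1.38
[-0.68 -0.76  0.02]
```

```bash
python3 -m creep '0.05 0.03 0 0 0 0 1;0.05 0.03 0 0 0 0 1;0.05 0.03 0 0 0 0 1'; python3 go.py 521.2 -207.2 56.5 -14.4;  python3 -m creep '0 0 0.2 0 0 0 1;0 0 0.4 0 0 0 1;0 0 0.6 0 0 0 1;0 0 0.6 0 0 0 1;0 0 0.6 0 0 0 1'; python3 go.py 521.2 -207.2 56.5 -14.4;python3 -c "
from h import *; print(np.round(sensors.state()['torque'],2))"
```

```text
t: 30.75
eef_pos: [520.6, -207.3, 259.1]
eef_rot: [0.992, -0.126, 0.001, 0.0]
force: [2.8, -3.2, 5.0]
finger_gap: 27.7
grasp_force: 60.0
cm [ 0.054 -0.022  0.365] deg [ 0.02 -0.12 -0.03]
t 30.75 pos [ 520.6 -207.3  259.1] tip z 60.1 F [ 2.8 -3.2  5. ] gap 27.7 grip 60.0 q6 1.38
t: 31.17
eef_pos: [520.6, -207.3, 255.6]
eef_rot: [0.992, -0.126, 0.001, 0.0]
force: [-8.9, 2.0, 35.0]
finger_gap: 27.7
grasp_force: 60.0
cm [ 0.054 -0.02   0.005] deg [ 0.04 -0.16 -0.02]
t 31.17 pos [ 520.6 -207.3  255.6] tip z 56.6 F [-8.9  2.  35. ] gap 27.7 grip 60.0 q6 1.38
[0.71 1.93 0.04]
```

```bash
python3 -m creep '0 0 -0.05 0 0 0 1;0 0 -0.05 0 0 0 1;0 0 -0.05 0 0 0 1;0 0 -0.05 0 0 0 1;0 0 -0.05 0 0 0 1;0 0 -0.05 0 0 0 1'; python3 - <<'E'
from fit import *
ims=[]
for n in ('scene','top'):
    p=imaging.capture(n); f=cv2.cvtColor(p['frame'],cv2.COLOR_RGB2BGR)
    if n=='scene': ims.append(cv2.resize(f[200:275,160:230],(560,600),interpolation=2)); print(w2p(p,pose(np.array([[75,-50,34],[75,50,34],[75,-50,55],[75,50,55]]),(521,-207.2,-.25))).round(1).tolist())
    else: ims.append(cv2.resize(f[180:260,352:384],(240,600),interpolation=2))
cv2.imwrite('pics/v9.png',np.hstack(ims))
E
```

```text
t: 31.67
eef_pos: [520.6, -207.3, 255.6]
eef_rot: [0.992, -0.126, 0.001, 0.0]
force: [-7.0, 0.9, 28.6]
finger_gap: 27.4
grasp_force: 60.0
[[175.1, 253.3], [211.4, 252.3], [173.9, 248.7], [210.7, 247.6]]
```

View pics/v9.png

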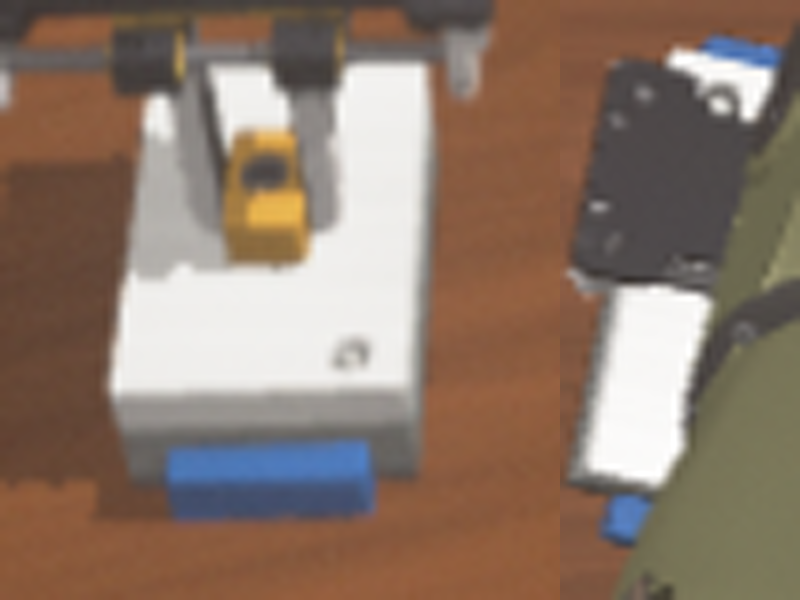

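The last views show the dowel up in the big hole at crop (350,353). The cover's front edge is at (173.8,248.5), against a predicted (173.9,248.7) for a closed cover, so it's flush.

```bash
python3 -c "
from h import *; s=sensors.state(); print(s['force'],s['eef_pos']); print(workorder.job_done())"
```

```text
[-7.36165097  2.11818267 27.01782667] [ 520.62178084 -207.2609853   255.57675261]
the job is handed in; nothing more can be done
None
```

The lock is rebuilt and handed in: both bushes are home, and the cover is over the dowels, flush on the case and still held shut by the gripper at about 27 N; nothing else on the bench was touched, and it took about 32 of the 72 s.

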